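Shut and latch the food sample case

TASK

Close up the food sample case with the fingertips: push its lid down gently, without slamming it, until it is fully shut, and only then push both lever latches on its front over past upright so that each snaps down across the lid. Pick nothing up, and leave the jars in the case and everything else on the counter where they are.

Things in the scene. Friction and masses are not known exactly. Their poses are not given: they have to be found in the camera images.
- case: open-topped food sample case of grey plastic, fixed firmly to the worktop: 180 deep (its x) by 240 wide (its y) by 100 mm high (rim). Origin: centre of its underside, on the worktop. Its +x points from the front (latch side) to the back (hinge side), its +y to its left; it stands turned about the vertical
- lid (a joint): angle of the white lid about its hinge, rad: 0 is shut, grows as the lid opens (starts at about 0.5 to 0.95). The hinge line runs along the case's y at x = +90, z = +100 mm of the case frame, on the back rim. The lid is a flat plate 184 mm long, 244 mm wide; its upper face lies 13 mm off the hinge line (113 mm above the worktop when shut). The hinge is stiff: the lid stays where it is left and takes about 2 to 5 N at the free edge to move down
- lid_edge (a point): middle of the lid's free front edge, on its upper face, 184 mm from the hinge line
- latch_left (a joint): angle of the left (case's +y side) lever latch, rad. 0: open, the lever leans 0.65 rad from upright, out to the front (case -x). It grows as the lever is pushed towards the case's +x: 0.65 upright, which is dead centre; 2.05 fully over, lying across the lid with its rubber foot on it. A spring drives it away from upright to either end; about 4 N at the cross-bar starts it, and past upright it snaps over by itself. With the lid open it misses the lid and falls in its way
- latch_left_tip (a point): centre of the round cross-bar (14 mm thick, 30 mm long, along the case's y) at the end of the left steel lever. The lever is 16 mm wide and 60 mm long from pivot to this point; the pivot's axis runs along the case's y, 14 mm in front of the case's front wall (case x = -104 mm) and 118 mm above the worktop. The latches sit 40 to 75 mm left and right of the case's middle
- latch_right (a joint): angle of the right (case's -y side) lever latch, rad. 0: open, the lever leans 0.65 rad from upright, out to the front (case -x). It grows as the lever is pushed towards the case's +x: 0.65 upright, which is dead centre; 2.05 fully over, lying across the lid with its rubber foot on it. A spring drives it away from upright to either end; about 4 N at the cross-bar starts it, and past upright it snaps over by itself. With the lid open it misses the lid and falls in its way
- latch_right_tip (a point): centre of the round cross-bar (14 mm thick, 30 mm long, along the case's y) at the end of the right steel lever. The lever is 16 mm wide and 60 mm long from pivot to this point; the pivot's axis runs along the case's y, 14 mm in front of the case's front wall (case x = -104 mm) and 118 mm above the worktop. The latches sit 40 to 75 mm left and right of the case's middle
- jar_a: closed sample jar standing in the case, 44 mm across, 60 mm tall; a bystander; origin: centre of its underside
- jar_b: second closed sample jar standing in the case, 44 mm across, 60 mm tall; a bystander; origin: centre of its underside
- shaker: small seasoning shaker standing on the worktop in front of the case, 40 mm across, 65 mm tall; a bystander; origin: centre of its underside
- canister: condiment canister with cap beside the case, 66 mm across, 100 mm tall; a bystander; origin: centre of its underside
- cup: open cup beside the case, 72 mm across, 85 mm tall; a bystander; origin: centre of its underside
- spray: small slim bottle on the worktop, 40 mm across, 120 mm tall; a bystander; origin: centre of its underside
- spoon: steel spoon lying on the worktop, 170 mm long; a bystander; origin: under its bowl-and-handle middle

How it is judged:
By the outcome, as a careful person would: the job done as asked, in the order asked, and still so for the second after the job is handed in, with the robot touching nothing.
It also fails if it takes over 58 s, if anything falls off the work surface, if the arm or the gripper's body presses on something with over 40 N, if the wrist force passes 120 N, or if a joint passes its speed limit or range.

ROBOT

A 6-joint arm with a two-finger parallel gripper is mounted at the origin on the work surface. World frame = base frame: x ahead of the robot, y to its left, z up, the work surface at z = 0. Lengths are in m, angles in degrees, forces in N, time in s.
With the tool pointing down it reaches from about 0.375 to 0.9 m from the base axis. Payload 3.1 kg.
Tool frame: the origin (TCP) lies at the very end of the fingers, on their centre line; the grasp point (between the pads) lies 19 mm behind it (bot.hold_point_z is the z of the grasp point in the tool frame, in m); z points along the fingers, y is the line along which they close (so a half turn about z gives the same grasp; the last joint's range is limited). The gripper opens to 87 mm and grips with 3 to 60 N. Pads are 19 mm wide; open, the fingers measure 117 mm over their backs; the gripper's body (75 mm by 190 mm) begins 51 mm behind the grasp point.
Start: joints at [-77.55, 30.224, 82.088, -0, 67.689, -10.227], TCP at [0.241, -0.577, 0.223] pointing down, gripper open.
Joint ranges: [-176.69, 176.69], [-43.24, 126.21], [12.49, 139.97], [-82, 262], [0, 151.66], [-163.58, 163.58]. Speed limits (degrees/s): [159.86, 159.86, 180, 180, 180, 180].

INTERFACE

Orientations are given as a 3x3 rotation matrix whose columns are the frame's x, y, z axes.
In Python, from rig import bot, capture, camera_model gives the robot as it stands.
- The arm moves only by the tool apply_moves, never from a script. Its argument "plan" is text: rows parted by semicolons, each of 6 numbers parted by spaces: the shift along the tool's x, y, z in units of 0.05 m (1.0 is 0.05 m), then the turn, a rotation vector about the tool's x, y, z in units of 360 degrees (1.0 is 360 degrees). In form: dx dy dz ax ay az; .... A call has 1 to 10 rows; each row shifts and turns the commanded pose from where the row before left it, along the tool's axes as they then stand; what a row does not reach is not made up. A row lasts 1/12 s, in which the tool goes at most 41.7 mm and 7.16 degrees, less where a joint would pass 70% of its speed; a pose out of reach is approached as far as the arm can. A call with a number of a shift or a turn outside -1 to 1 is refused whole. A call with a gripper value outside its range is refused whole. "gripper" is the gripper command: -1 is shut, 1 is fully open, values between are in proportion, set as the call begins (left out, the last holds). The fingers move at their own pace and stop on an object; the grip force is fixed at half the most. Time passes only in rows, so rows that do not move let the fingers close. It gives the time, the measured TCP pose, the force, the opening and the grip force at its end, in the units of the state.
- bot.read_state(): the state, without advancing time (a new reading comes with each control period).
- capture(name): name is "scene" or "side" or "wrist"; returns the picture (480x640x3 uint8, red, green, blue); there is no depth.
- camera_model(name): a dict with "vertical_fov" (degrees; the focal length in pixels is half the picture's height over the tangent of half this angle, whatever the lens; pixels are square), "cx", "cy" (the principal point, pixels), "dist" ([k1, k2, p1, p2, k3] as OpenCV has them; the pictures are not rectified), "position" and "rotation" of the camera in the world; the wrist camera has in their place "hand_eye" (4x4, takes a point from camera to tool coordinates, whose origin is the TCP and whose axes are the flange's). Camera axes: x right, y down, z forward; pixel columns grow to the right and rows downward; lengths in m; the calibration is good to about 2 mm. A picture is of the moment at which its call begins: read the wrist's pose just before it. camera_model takes no time and is no camera call.
- bot.hand_in(): hands the job in; it is judged then, once.
The state is a dict: "time_s": time; "joint_positions": joint angles; "qvel": joint speeds; "tau": joint torques, N m; "position": TCP position; "tcp_rot": TCP orientation; "force": force on the tool from outside, world axes, zero at the start; "moment": the same for the moment, N m; "opening": opening from 0.0 (shut) to 1.0 (fully open); "grasp_force": force on a finger pad.
Only numpy, scipy, OpenCV 4.12 (cv2) and the standard library are available. Lean on these libraries where they do the work, as an engineer would, in place of code of your own. Each camera call takes 0.05 s, during which the arm holds its last target. There are 200 camera calls.

## Working session

There is one attempt and no reset: what is moved stays moved. The work goes in short steps, Python scripts to look and compute and a tool call to move; the robot and the scene stay as the last step left them, time stands still between calls to the robot, and variables do not carry over. Pictures are saved under pics/ and viewed, at most 10 in all, crops included, and the job is handed in when it is done.

Besides the shell and the picture viewer there is one more tool, called by a JSON object that holds its "op" and its "data". apply_moves: Moves the arm, as the interface text tells. Its arguments: {"type":"object","properties":{"plan":{"type":"string"},"gripper":{"type":"number"}},"required":["plan"]}

```bash
mkdir -p pics; python3 - <<'E'
from rig import bot,capture,camera_model
import cv2
for n in("scene","side"):
    im=capture(n); cv2.imwrite(f"pics/{n}0.png",im[:,:,::-1]); print(n,camera_model(n))
s=bot.read_state();print(s)
print(camera_model("wrist"))
E
```

```text
scene {'vertical_fov': 53.215371356462384, 'cx': 316.0711936751191, 'cy': 236.7648179988509, 'dist': array([-0.1157684,  0.       ,  0.       ,  0.       ,  0.       ]), 'position': array([1.19535885, 0.2598292 , 1.04152725]), 'rotation': array([[-0.39381733,  0.74783561, -0.53446217],
       [ 0.91918698,  0.32153575, -0.22739848],
       [ 0.00179201, -0.58082413, -0.8140271 ]])}
side {'vertical_fov': 45.587449641615805, 'cx': 319.61403661642817, 'cy': 236.11450009432795, 'dist': array([-0.12456011,  0.        ,  0.        ,  0.        ,  0.        ]), 'position': array([-0.55852988,  0.59212353,  1.07803215]), 'rotation': array([[-0.46842042, -0.52523723,  0.71042815],
       [-0.88333292,  0.26251617, -0.38834034],
       [ 0.01747193, -0.80945112, -0.58692727]])}
{'time_s': 0.1, 'joint_positions': array([-7.75493866e+01,  3.02736197e+01,  8.21475565e+01,  8.04297698e-04,
        6.76896081e+01, -1.02273056e+01]), 'qvel': array([-0.02388855, -0.08994928, -0.23554491, -0.05273528,  0.03553065,
       -0.03568417]), 'tau': array([-8.22964626e-05, -4.40987277e+01, -1.77150536e+01,  
[... 300 characters left out ...]
131e-01]]), 'force': array([ 0.63687164, -0.07469456,  0.13713773]), 'moment': array([ 0.01769599, -0.00773574,  0.00646016]), 'grasp_force': 0.0, 'opening': 0.9986900444352751}
{'vertical_fov': 66.78289976155978, 'cx': 318.0673247631457, 'cy': 242.56462171865755, 'dist': array([-0.06015662,  0.        ,  0.        ,  0.        ,  0.        ]), 'hand_eye': array([[ 1.23888850e-03, -9.56872613e-01, -2.90505193e-01,
         8.03466520e-02],
       [ 9.99998680e-01,  8.80016256e-04,  1.36597701e-03,
         8.10276682e-04],
       [-1.05141670e-03, -2.90506502e-01,  9.56872440e-01,
        -1.61955845e-01],
       [ 0.00000000e+00,  0.00000000e+00,  0.00000000e+00,
         1.00000000e+00]])}
```

View pics/scene0.png

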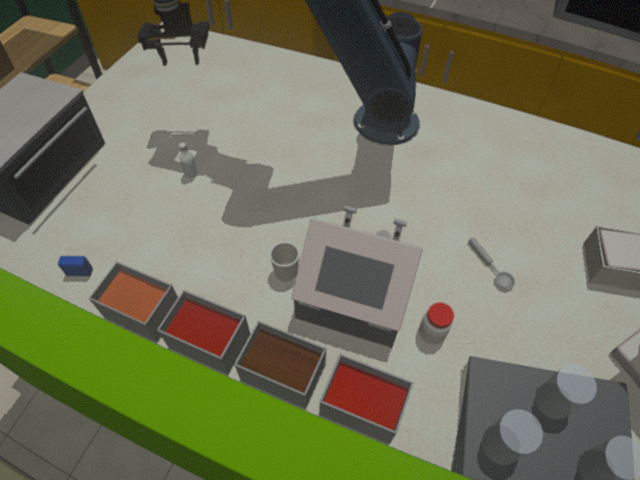

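View pics/side0.png

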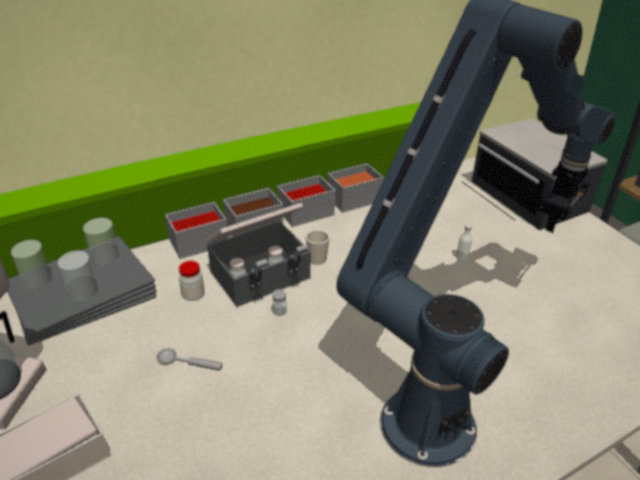

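Scene: the lid is at about (293-422, 220-330) and the latch bars at about (350,210) and (400,223). Side: the case front is at about (225-310, 250-300), with the shaker at (279,302). I'll enlarge both.

```bash
python3 - <<'E'
import cv2,numpy as np
a=cv2.imread("pics/scene0.png")[195:350,280:440]; b=cv2.imread("pics/side0.png")[190:320,190:335]
cv2.imwrite("pics/ca.png",cv2.resize(a,None,fx=5,fy=3.8710*1.0 if 0 else 3.87,interpolation=3) if 0 else cv2.resize(a,None,fx=3.8,fy=3.8,interpolation=2))
cv2.imwrite("pics/cb.png",cv2.resize(b,None,fx=4.5,fy=4.5,interpolation=2))
E
```

```text
(no output)
```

View pics/ca.png

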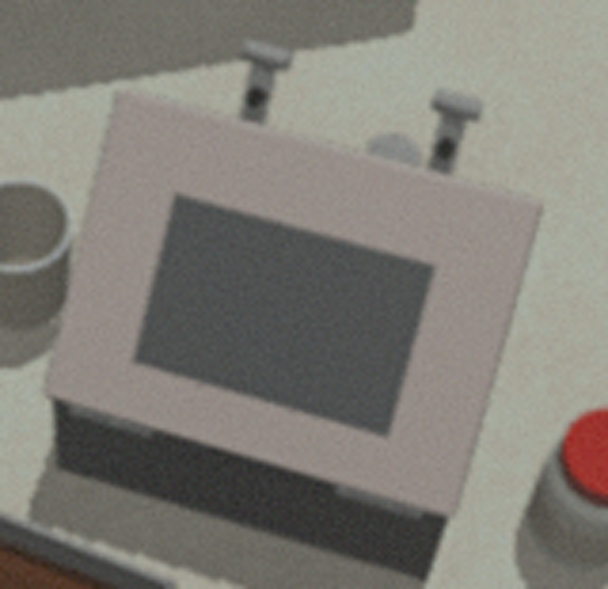

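View pics/cb.png

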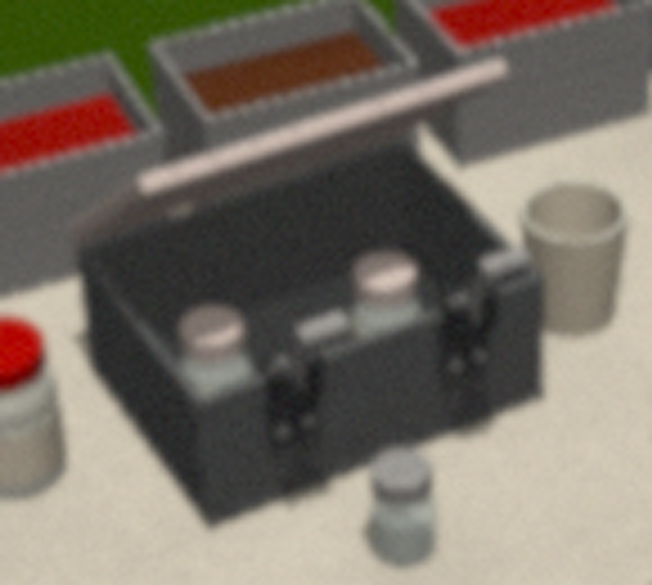

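Crop a: lid free corners at (117,93) and (541,207), hinge corners at (47,397) and (447,514), bars at (268,52) and (457,104). Crop b: lid edge corners at about (143,178) and (503,62), bars at (323,328) and (503,264), front bottom corners at (212,523) and (541,395), shaker top at (402,468).

```bash
cat > h.py <<'E'
import numpy as np,cv2
from rig import camera_model
def ray(n,uv):
    m=camera_model(n);f=240/np.tan(np.radians(m["vertical_fov"]/2))
    K=np.array([[f,0,m["cx"]],[0,f,m["cy"]],[0,0,1]])
    p=cv2.undistortPoints(np.array([[uv]],float),K,m["dist"])[0,0]
    d=m["rotation"]@np.r_[p,1]; return m["position"],d/np.linalg.norm(d)
A=lambda u,v:("scene",(280+(u+.5)/3.8-.5,195+(v+.5)/3.8-.5))
B=lambda u,v:("side",(190+(u+.5)/4.5-.5,190+(v+.5)/4.5-.5))
def plane(r,z):
    c,d=ray(*r); return c+d*(z-c[2])/d[2]
def tri(r1,r2):
    c1,d1=ray(*r1);c2,d2=ray(*r2)
    t=np.linalg.lstsq(np.c_[d1,-d2],c2-c1,rcond=None)[0]
    a,b=c1+t[0]*d1,c2+t[1]*d2; return (a+b)/2,np.linalg.norm(a-b)
E
python3 - <<'E'
from h import *
np.set_printoptions(precision=4,suppress=True)
fr,e1=tri(A(117,93),B(503,62)); fl,e2=tri(A(541,207),B(142,178))
br,e3=tri(A(268,52),B(503,264)); bl,e4=tri(A(457,104),B(323,328))
for n,v in zip(("free R","free L","bar R","bar L"),((fr,e1),(fl,e2),(br,e3),(bl,e4))):print(n,*v)
b=[plane(B(212,523),0),plane(B(541,395),0)];t=[plane(B(197,395),.1),plane(B(541,262),.1)]
print("front bottom L,R",b,"top",t)
hr,hl=plane(A(47,397),.113),plane(A(447,514),.113);print("hinge R,L",hr,hl)
for L,R in((b[0],b[1]),(t[0],t[1]),(fl,fr),(bl,br),(hl,hr)):
    d=(L-R)[:2];print("len",np.linalg.norm(d),"yaw",np.degrees(np.arctan2(-d[0],d[1])),"mid",((L+R)/2))
print("shaker top",plane(B(402,468),.065))
E
```

```text
free R [0.6251 0.0041 0.2304] 0.0004282475636410055
free L [0.606  0.2446 0.2314] 0.001759519886231371
bar R [0.5158 0.0579 0.1685] 0.0017234348964209757
bar L [0.5077 0.1766 0.1684] 0.00014140313739548403
front bottom L,R [array([0.5595, 0.2363, 0.    ]), array([0.5774, 0.0008, 0.    ])] top [array([0.5629, 0.2369, 0.1   ]), array([ 0.5877, -0.0036,  0.1   ])]
hinge R,L [0.7601 0.018  0.113 ] [0.7396 0.2524 0.113 ]
len 0.23613684105638408 yaw 4.347866987333331 mid [0.5685 0.1185 0.    ]
len 0.24180017141243385 yaw 5.89155443419572 mid [0.5753 0.1166 0.1   ]
len 0.24128068773398173 yaw 4.544731539227753 mid [0.6155 0.1244 0.2309]
len 0.11897185699592457 yaw 3.929882139051968 mid [0.5118 0.1172 0.1685]
len 0.23529943908841328 yaw 4.994812136269884 mid [0.7499 0.1352 0.113 ]
shaker top [0.4863 0.1402 0.065 ]
```

Every measurement agrees on these values:
- Case: origin at about (0.656, 0.126), yaw about 4.6°.
- Lid: angle about 0.72 rad, free edge at z 0.231.
- Latch bars: about (0.508, 0.177) and (0.516, 0.058), at z 0.168.

Next I'll shut the fingers, align with the case and travel above the lid.

{"op": "apply_moves", "data": {"plan": "0 0 -.33 0 0 .0168; 0 0 -.33 0 0 .0168; 0 0 -.33 0 0 .0168; .33 -.49 0 0 0 0; .33 -.49 0 0 0 0; .33 -.49 0 0 0 0; .33 -.49 0 0 0 0; .33 -.49 0 0 0 0; .33 -.49 0 0 0 0; .33 -.49 0 0 0 0", "gripper": -1}}

```text
time_s: 0.93
position: [0.3429, -0.3949, 0.2717]
tcp_rot: [[0.997, 0.079, -0.0], [0.079, -0.997, 0.001], [-0.0, -0.001, -1.0]]
force: [0.6, 0.1, -0.7]
opening: 0.326
grasp_force: 0.0
```

{"op": "apply_moves", "data": {"plan": ".33 -.49 0 0 0 0; .33 -.49 0 0 0 0; .33 -.49 0 0 0 0; .33 -.49 0 0 0 0; .33 -.49 0 0 0 0; .33 -.49 0 0 0 0; .33 -.49 0 0 0 0; .33 -.49 0 0 0 0; .33 -.49 0 0 0 0; .33 -.49 0 0 0 0"}}

```text
time_s: 1.77
position: [0.4879, -0.1377, 0.2717]
tcp_rot: [[0.997, 0.079, -0.001], [0.079, -0.997, 0.0], [-0.001, -0.0, -1.0]]
force: [0.2, -0.0, 0.8]
opening: 0.005
grasp_force: 0.0
```

{"op": "apply_moves", "data": {"plan": ".33 -.49 0 0 0 0; .33 -.49 0 0 0 0; .33 -.49 0 0 0 0; .33 -.49 0 0 0 0; .33 -.49 0 0 0 0; .33 -.49 0 0 0 0; .33 -.49 0 0 0 0; .33 -.49 0 0 0 0; .33 -.49 0 0 0 0; 0 0 0 0 0 0"}}

```text
time_s: 2.6
position: [0.6202, 0.0969, 0.2714]
tcp_rot: [[0.997, 0.083, 0.002], [0.083, -0.997, 0.003], [0.002, -0.002, -1.0]]
force: [0.2, 0.1, -0.3]
opening: 0.004
grasp_force: 0.0
```

```bash
python3 - <<'E'
from rig import bot,capture
import cv2
s=bot.read_state();print(s["position"],s["force"])
a=capture("scene")[150:350,240:440,::-1];b=capture("side")[170:320,190:340,::-1]
cv2.imwrite("pics/m1.png",cv2.hconcat([cv2.resize(a,(400,400),interpolation=2),cv2.resize(b,(400,400),interpolation=2)]))
E
```

```text
[0.62016375 0.0968983  0.27143032] [ 0.20415713  0.13409573 -0.32744884]
```

View pics/m1.png

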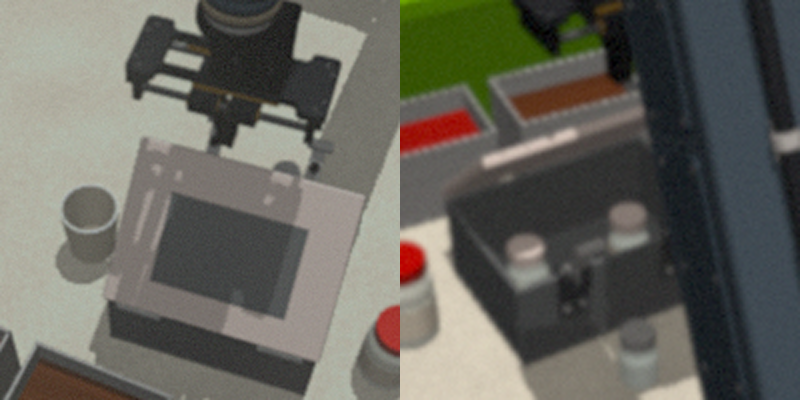

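The closed fingers are just above the lid near its free edge, at about (215,150) in the left half. I'll centre them, lower to just above contact, then follow the arc.

{"op": "apply_moves", "data": {"plan": ".18 -.26 0 0 0 0; .18 -.26 .08 0 0 0; 0 0 .1 0 0 0; 0 0 .1 0 0 0; 0 0 .1 0 0 0; 0 0 .1 0 0 0; 0 0 .1 0 0 0; 0 0 .1 0 0 0; 0 0 .08 0 0 0; 0 0 .04 0 0 0"}}

```text
time_s: 3.53
position: [0.6338, 0.1194, 0.2312]
tcp_rot: [[0.997, 0.079, -0.001], [0.079, -0.997, -0.0], [-0.001, -0.0, -1.0]]
force: [-0.6, 0.1, -0.0]
opening: 0.007
grasp_force: 0.0
```

{"op": "apply_moves", "data": {"plan": "-.026 0 .03 0 0 0; -.026 0 .03 0 0 0; -.026 0 .03 0 0 0; -.026 0 .03 0 0 0; -.026 0 .03 0 0 0; -.026 0 .03 0 0 0; -.026 0 .03 0 0 0; -.026 0 .03 0 0 0; -.026 0 .03 0 0 0; -.026 0 .03 0 0 0"}}

```text
time_s: 4.37
position: [0.621, 0.1186, 0.2169]
tcp_rot: [[0.997, 0.079, -0.0], [0.079, -0.997, -0.0], [-0.0, 0.0, -1.0]]
force: [0.3, 0.0, 3.1]
opening: 0.006
grasp_force: 1.1
```

{"op": "apply_moves", "data": {"plan": "-.018 0 .04 0 0 0; -.018 0 .04 0 0 0; -.018 0 .04 0 0 0; -.018 0 .04 0 0 0; -.018 0 .04 0 0 0; -.018 0 .04 0 0 0; -.018 0 .04 0 0 0; -.018 0 .04 0 0 0; -.018 0 .04 0 0 0; -.018 0 .04 0 0 0"}}

```text
time_s: 5.2
position: [0.6121, 0.1179, 0.1968]
tcp_rot: [[0.997, 0.079, -0.0], [0.079, -0.997, -0.0], [-0.0, -0.0, -1.0]]
force: [0.7, 0.2, 2.9]
opening: -0.002
grasp_force: 1.1
```

{"op": "apply_moves", "data": {"plan": "-.016 0 .04 0 0 0; -.016 0 .04 0 0 0; -.016 0 .04 0 0 0; -.016 0 .04 0 0 0; -.016 0 .04 0 0 0; -.016 0 .04 0 0 0; -.016 0 .04 0 0 0; -.016 0 .04 0 0 0; -.016 0 .04 0 0 0; -.016 0 .04 0 0 0"}}

```text
time_s: 6.03
position: [0.6041, 0.1172, 0.1768]
tcp_rot: [[0.997, 0.079, -0.0], [0.079, -0.997, 0.0], [-0.0, -0.0, -1.0]]
force: [-0.3, -0.2, 1.1]
opening: 0.005
grasp_force: 1.0
```

{"op": "apply_moves", "data": {"plan": "-.014 0 .04 0 0 0; -.014 0 .04 0 0 0; -.014 0 .04 0 0 0; -.014 0 .04 0 0 0; -.014 0 .04 0 0 0; -.014 0 .04 0 0 0; -.014 0 .04 0 0 0; -.014 0 .04 0 0 0; -.014 0 .04 0 0 0; -.014 0 .04 0 0 0"}}

```text
time_s: 6.87
position: [0.5971, 0.1167, 0.1568]
tcp_rot: [[0.997, 0.079, -0.0], [0.079, -0.997, -0.0], [-0.0, -0.0, -1.0]]
force: [-0.6, 0.4, 2.2]
opening: 0.006
grasp_force: 1.0
```

{"op": "apply_moves", "data": {"plan": "-.01 0 .036 0 0 0; -.01 0 .036 0 0 0; -.01 0 .036 0 0 0; -.01 0 .036 0 0 0; -.01 0 .036 0 0 0; -.01 0 .036 0 0 0; -.01 0 .036 0 0 0; -.01 0 .036 0 0 0; -.01 0 .036 0 0 0; -.01 0 .036 0 0 0"}}

```text
time_s: 7.7
position: [0.5923, 0.1163, 0.1389]
tcp_rot: [[0.997, 0.079, -0.0], [0.079, -0.997, 0.0], [-0.0, -0.0, -1.0]]
force: [-0.1, 0.6, 2.2]
opening: 0.004
grasp_force: 0.9
```

{"op": "apply_moves", "data": {"plan": "-.006 0 .03 0 0 0; -.006 0 .03 0 0 0; -.006 0 .03 0 0 0; -.006 0 .03 0 0 0; -.006 0 .03 0 0 0; -.006 0 .03 0 0 0; -.006 0 .03 0 0 0; -.006 0 .03 0 0 0; -.006 0 .03 0 0 0; -.006 0 .03 0 0 0"}}

```text
time_s: 8.53
position: [0.5894, 0.1161, 0.1239]
tcp_rot: [[0.997, 0.079, 0.0], [0.079, -0.997, 0.0], [0.0, -0.0, -1.0]]
force: [-0.5, -0.5, 2.2]
opening: 0.003
grasp_force: 0.9
```

{"op": "apply_moves", "data": {"plan": "0 0 .015 0 0 0; 0 0 .015 0 0 0; 0 0 .015 0 0 0; 0 0 .015 0 0 0; 0 0 .015 0 0 0; 0 0 .015 0 0 0; 0 0 .015 0 0 0; 0 0 .015 0 0 0; 0 0 .015 0 0 0; 0 0 .015 0 0 0"}}

```text
time_s: 9.37
position: [0.5893, 0.116, 0.1165]
tcp_rot: [[0.997, 0.079, -0.0], [0.079, -0.997, -0.0], [-0.0, 0.0, -1.0]]
force: [-0.4, -0.4, 1.2]
opening: 0.005
grasp_force: 0.9
```

{"op": "apply_moves", "data": {"plan": "0 0 .01 0 0 0; 0 0 .01 0 0 0; 0 0 .01 0 0 0; 0 0 .01 0 0 0; 0 0 .01 0 0 0; 0 0 .01 0 0 0; 0 0 0 0 0 0"}}

```text
time_s: 9.95
position: [0.5896, 0.1161, 0.1135]
tcp_rot: [[0.997, 0.079, 0.001], [0.079, -0.997, 0.0], [0.001, 0.0, -1.0]]
force: [0.9, -0.2, 0.5]
opening: 0.005
grasp_force: 0.0
```

{"op": "apply_moves", "data": {"plan": "0 0 .01 0 0 0; 0 0 .01 0 0 0; 0 0 .01 0 0 0; 0 0 .01 0 0 0; 0 0 0 0 0 0; 0 0 0 0 0 0"}}

```text
time_s: 10.45
position: [0.5897, 0.1161, 0.1134]
tcp_rot: [[0.997, 0.079, 0.001], [0.079, -0.997, -0.0], [0.001, 0.0, -1.0]]
force: [-3.5, -0.3, 11.3]
opening: 0.008
grasp_force: 5.5
```

The lid stopped at z 0.1134 and the force rose to 11 N, so it is shut. I'll retract and go round in front of the left latch.

{"op": "apply_moves", "data": {"plan": "0 0 -.3 0 0 0; 0 0 -.5 0 0 0; 0 0 -.6 0 0 0; 0 0 -.6 0 0 0; -.37 -.22 -.08 0 0 0; -.37 -.22 0 0 0 0; -.37 -.22 0 0 0 0; -.37 -.22 0 0 0 0; -.37 -.22 0 0 0 0; -.37 -.22 0 0 0 0"}}

```text
time_s: 11.28
position: [0.473, 0.1735, 0.2156]
tcp_rot: [[0.997, 0.079, 0.001], [0.079, -0.997, 0.0], [0.001, -0.0, -1.0]]
force: [0.0, -0.2, -0.5]
opening: 0.004
grasp_force: 0.0
```

```bash
python3 - <<'E'
from rig import bot,capture
import cv2
s=bot.read_state();print(s["position"],s["force"])
a=capture("scene")[150:350,240:440,::-1];b=capture("wrist")[:,:,::-1]
cv2.imwrite("pics/m2.png",cv2.hconcat([cv2.resize(a,(400,400),interpolation=2),cv2.resize(b,(400,400))]))
cv2.imwrite("pics/s2.png",capture("scene")[:,:,::-1])
E
```

```text
[0.47304981 0.17350385 0.2155945 ] [ 0.04523928 -0.18210528 -0.54215961]
```

View pics/m2.png

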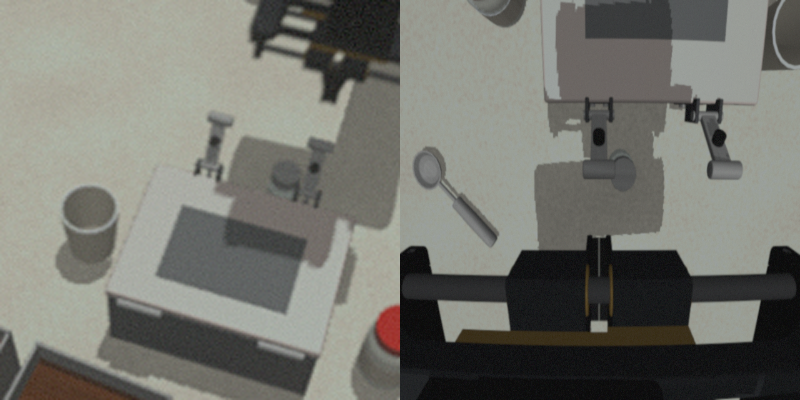

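The lid is flat on the case, and the finger lines up with the left bar (both at column 598 in the right half). I'll lower and push forward.

{"op": "apply_moves", "data": {"plan": "0 0 .3 0 0 0; 0 0 .4 0 0 0; 0 0 .4 0 0 0; 0 0 .17 0 0 0; 0 0 0 0 0 0; .08 0 0 0 0 0; .08 0 0 0 0 0; .08 0 0 0 0 0; .08 0 0 0 0 0; .08 0 0 0 0 0"}}

```text
time_s: 12.27
position: [0.4903, 0.1744, 0.1525]
tcp_rot: [[0.997, 0.079, -0.008], [0.079, -0.997, -0.001], [-0.008, 0.0, -1.0]]
force: [-11.5, -0.2, 9.7]
opening: 0.005
grasp_force: 6.0
```

{"op": "apply_moves", "data": {"plan": ".05 0 0 0 0 0; .05 0 0 0 0 0; .05 0 0 0 0 0; .05 0 0 0 0 0; .05 0 0 0 0 0; .05 0 0 0 0 0; .05 0 0 0 0 0; .05 0 0 0 0 0; .05 0 0 0 0 0; .05 0 0 0 0 0"}}

```text
time_s: 13.1
position: [0.5193, 0.1768, 0.1524]
tcp_rot: [[0.997, 0.079, 0.002], [0.079, -0.997, 0.0], [0.002, -0.0, -1.0]]
force: [-0.5, 0.3, 1.5]
opening: 0.004
grasp_force: 0.6
```

{"op": "apply_moves", "data": {"plan": ".05 0 0 0 0 0; .05 0 0 0 0 0; .05 0 0 0 0 0; .05 0 0 0 0 0; .05 0 0 0 0 0; .05 0 0 0 0 0; 0 0 0 0 0 0; 0 0 0 0 0 0"}}

```text
time_s: 13.77
position: [0.5335, 0.1778, 0.152]
tcp_rot: [[0.997, 0.079, 0.0], [0.079, -0.997, 0.0], [0.0, -0.0, -1.0]]
force: [0.1, -0.4, -0.3]
opening: 0.006
grasp_force: 0.0
```

```bash
python3 - <<'E'
from rig import bot,capture
import cv2
s=bot.read_state();print(s["position"],s["force"])
a=capture("scene")[150:350,240:440,::-1];b=capture("wrist")[:,:,::-1]
cv2.imwrite("pics/m3.png",cv2.hconcat([cv2.resize(a,(400,400),interpolation=2),cv2.resize(b,(400,400))]))
E
```

```text
[0.5335238  0.17782174 0.15199982] [ 0.09204978 -0.37913717 -0.29883687]
```

View pics/m3.png

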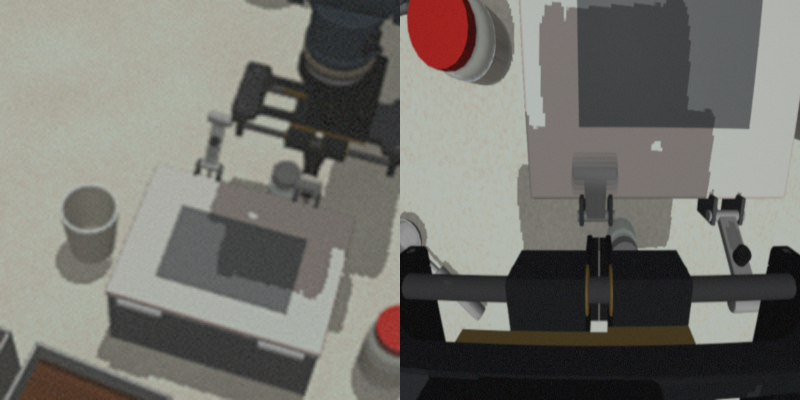

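The left lever has gone over past upright, with its bar at about (595,165) in the right half. I'll back off and move to the right latch.

{"op": "apply_moves", "data": {"plan": "-.3 0 0 0 0 0; -.47 0 0 0 0 0; -.47 0 0 0 0 0; 0 .4 0 0 0 0; 0 .5 0 0 0 0; 0 .5 0 0 0 0; 0 .5 0 0 0 0; 0 .46 0 0 0 0; 0 0 0 0 0 0; 0 0 0 0 0 0"}}

```text
time_s: 14.7
position: [0.4809, 0.0544, 0.1521]
tcp_rot: [[0.997, 0.076, 0.0], [0.076, -0.997, 0.0], [0.0, -0.0, -1.0]]
force: [-0.6, -0.1, 0.1]
opening: 0.005
grasp_force: 0.0
```

{"op": "apply_moves", "data": {"plan": ".08 0 0 0 0 0; .08 0 0 0 0 0; .08 0 0 0 0 0; .08 0 0 0 0 0; .05 0 0 0 0 0; .05 0 0 0 0 0; .05 0 0 0 0 0; .05 0 0 0 0 0; .05 0 0 0 0 0; .05 0 0 0 0 0"}}

```text
time_s: 15.53
position: [0.4998, 0.0578, 0.1515]
tcp_rot: [[0.996, 0.082, -0.027], [0.082, -0.997, -0.001], [-0.027, -0.001, -1.0]]
force: [-24.0, -6.4, 23.0]
opening: 0.007
grasp_force: 12.6
```

The push is sticking, with 24 N back and 23 N up. I'll follow the bar's rising arc instead of pushing straight.

{"op": "apply_moves", "data": {"plan": "0 0 -.03 0 0 0; 0 0 -.03 0 0 0; 0 0 -.03 0 0 0; 0 0 -.03 0 0 0; 0 0 0 0 0 0"}}

```text
time_s: 15.95
position: [0.5082, 0.0582, 0.1581]
tcp_rot: [[0.997, 0.08, -0.007], [0.08, -0.997, 0.0], [-0.007, -0.001, -1.0]]
force: [-5.6, -0.4, 6.2]
opening: 0.005
grasp_force: 3.2
```

{"op": "apply_moves", "data": {"plan": ".05 0 -.03 0 0 0; .05 0 -.02 0 0 0; .05 0 -.02 0 0 0; .05 0 -.02 0 0 0; .05 0 -.01 0 0 0; .05 0 -.01 0 0 0; .05 0 0 0 0 0; .05 0 0 0 0 0; .05 0 0 0 0 0; .05 0 0 0 0 0"}}

```text
time_s: 16.78
position: [0.5375, 0.0596, 0.1635]
tcp_rot: [[0.997, 0.079, 0.001], [0.079, -0.997, -0.0], [0.001, 0.0, -1.0]]
force: [-0.6, -0.7, 0.8]
opening: 0.0
grasp_force: 0.1
```

{"op": "apply_moves", "data": {"plan": ".05 0 0 0 0 0; .05 0 0 0 0 0; 0 0 0 0 0 0; 0 0 0 0 0 0; 0 0 0 0 0 0"}}

```text
time_s: 17.2
position: [0.5415, 0.0601, 0.1635]
tcp_rot: [[0.997, 0.079, -0.0], [0.079, -0.997, -0.0], [-0.0, -0.0, -1.0]]
force: [-0.2, -0.9, 0.5]
opening: 0.006
grasp_force: 0.0
```

Back off and up, clear of everything, then check both latches.

{"op": "apply_moves", "data": {"plan": "-.3 0 0 0 0 0; -.5 0 0 0 0 0; -.4 0 -.3 0 0 0; 0 .5 -.5 0 0 0; 0 .6 -.5 0 0 0; 0 .6 -.5 0 0 0; 0 .6 0 0 0 0; 0 .6 0 0 0 0; 0 .6 0 0 0 0; 0 .6 0 0 0 0"}}

```text
time_s: 18.03
position: [0.4977, -0.1503, 0.254]
tcp_rot: [[0.997, 0.079, 0.001], [0.079, -0.997, -0.0], [0.001, 0.0, -1.0]]
force: [1.3, 0.1, -0.2]
opening: 0.007
grasp_force: 0.0
```

{"op": "apply_moves", "data": {"plan": "0 .5 0 0 0 0; 0 .4 0 0 0 0; 0 0 0 0 0 0; 0 0 0 0 0 0"}}

```text
time_s: 18.37
position: [0.5012, -0.1945, 0.2533]
tcp_rot: [[0.997, 0.077, -0.0], [0.077, -0.997, 0.001], [-0.0, -0.001, -1.0]]
force: [0.1, 0.5, 0.1]
opening: 0.003
grasp_force: 0.0
```

```bash
python3 - <<'E'
from rig import bot,capture
import cv2
s=bot.read_state();print(s["position"],s["force"],s["time_s"])
a=capture("scene")[150:350,240:440,::-1];b=capture("side")[170:320,190:340,::-1]
cv2.imwrite("pics/m4.png",cv2.hconcat([cv2.resize(a,(400,400),interpolation=2),cv2.resize(b,(400,400),interpolation=2)]))
E
```

```text
[ 0.50124671 -0.19446302  0.25332457] [0.11284676 0.53999921 0.14285921] 18.3667
```

View pics/m4.png

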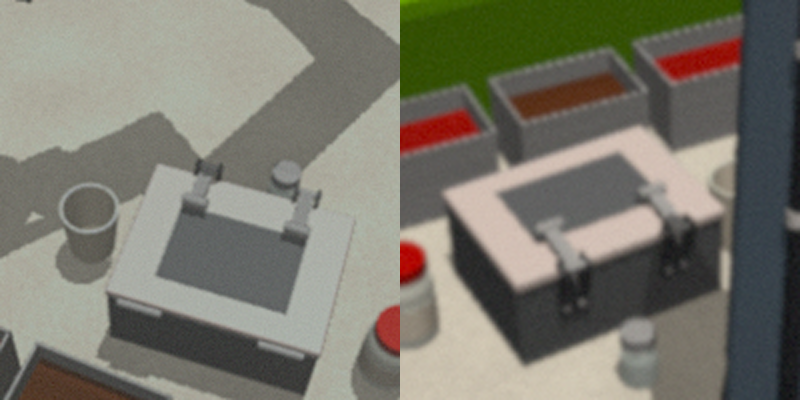

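The lid is shut and both levers lie across it at matching angles, with bars at about (195,203) and (297,230) in the left half. The shaker, cup and canister have not moved.

```bash
python3 -c "
from rig import bot
print(bot.hand_in())"
```

```text
the job is handed in; nothing more can be done
None
```

The lid was pushed gently shut, then both latches were pushed over and now lie across it; nothing else visible in the last pictures moved, and the job was handed in at about 18.5 s (no verdict shown).

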